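# Snap the glow igniter onto the engine's leaning plug and hold it

### The arm

A 6-joint arm with a two-finger parallel gripper is mounted at the origin on the work surface. World frame = base frame: x ahead of the robot, y to its left, z up, the work surface at z = 0. Lengths are in m, angles in rad, forces in N, time in s.
With the tool pointing down it reaches from about 0.275 to 1 m from the base axis. Payload 8.4 kg.
Tool frame: the origin (TCP) lies on the centre line of the jaws, within the pads' length; the fingertips stand 17 mm ahead of it and the grasp point (between the pads) lies 2 mm behind it (bot.tcp_to_tips is the y of the fingertips in the tool frame, in m); y points along the fingers, z is the direction in which the jaws open and shut, and the axes are right-handed (so a half turn about y gives the same grasp; the last joint's range is limited). The gripper opens to 85 mm and grips with 20 to 120 N. Pads are 22 mm wide; open, the fingers measure 114 mm over their backs; the gripper's body (76 mm by 85 mm) begins 54 mm behind the grasp point. The pads swing forward as they close: fully open they stand 13 mm farther back than shut.
Start: joints at [-1.175, 0.353, 1.633, -0, 1.155, -0.002], TCP at [0.242, -0.576, 0.248] pointing down, gripper open.
Joint ranges: [-2.63, 2.63], [-0.92, 2.1], [0.06, 2.66], [-1.3, 4.44], [0, 2.69], [-3.02, 3.02]. Speed limits (rad/s): [2.22, 2.22, 2.79, 3.14, 3.14, 3.14].

### API

Orientations are given as a unit quaternion [x, y, z, w].
In Python, from workcell import bot, hand, kinematics, get_obs, vision, hand_in gives the robot as it stands. The module is installed in compiled form; this text tells all that it offers. Calls block until the motion is done:
- bot.reach(position, orientation): joint-space move of the TCP to a pose.
- bot.servo_line(position, ori=None, velocity=0.15): straight line of the TCP; ori=None keeps the orientation; velocity is the mean speed in m/s.
- bot.goto_joints(angles): joint-space move.
- hand.move_gripper(opening, strength=None): finger opening in m; strength is the grip in N (None keeps the last); returns when the fingers have stopped.
- bot.dwell(seconds).
- kinematics.solve_ik(position, orientation): joint angles nearest the present ones, or None.
- get_obs(): the state.
- vision.read_camera(name): name is "side" or "top" or "wrist"; returns a dict with "frame" (400x640x3 uint8, red, green, blue), "intrinsics" (3x3 intrinsics, pixels), "view" (4x4, takes a point from world to camera coordinates). Camera axes: x right, y down, z forward; pixel columns grow to the right and rows downward; lengths in m; the calibration is good to about 2 mm. The wrist camera is an equidistant fisheye: a pixel r from the principal point sees the ray r / f radians off the axis. A picture is of the moment at which its call begins. There is no depth.
A pose or a line that the arm cannot do raises bot.IKError and nothing moves.
- hand_in(): hands the job in, once; it reports no verdict.
The state is a dict: "time_s": time; "joint_pos": joint angles; "joint_vel": joint speeds; "joint_efforts": joint torques, N m; "position": TCP position; "orientation": TCP orientation; "wrist_force": force on the tool from outside, world axes, zero at the start; "ft_torque": the same for the moment, N m; "gripper_width": finger opening in m.
Only numpy, scipy, OpenCV 4.12 (cv2) and the standard library are available. Lean on these libraries where they do the work, as an engineer would, in place of code of your own. Each camera call takes 0.05 s, during which the arm holds its last target. There are 200 camera calls.

### The job

Switch on the igniter at the grey panel by pressing the green, then the yellow, then the blue button all the way down, one at a time and each let up before the next; leave the red button alone. Then lift the red igniter out of its orange dock and press its open end squarely over the steel plug on top of the leaning blue engine, in line with the plug, pushing the brass spring sleeve down past its snap. Finish while still gripping the igniter and holding it pressed there against the spring, and do not disturb the other things on the table.

Things in the scene. Friction and masses are not known exactly. Their poses are not given: they have to be found in the camera images.
- igniter_center (a point): the glow igniter, a loose round red and steel stick 100 mm long, about 90 g, standing upright, open mouth down, in the dock's hole. This point is on its axis 60 mm from the mouth, at the middle of its round red grip (24 mm across, from 38 to 82 mm above the mouth), about 75 mm above the table; z along the igniter away from the mouth
- igniter_mouth (a point): centre of the igniter's open lower end (outer diameter 20 mm, bore 13 mm, bore depth 28 mm); z runs along the igniter from the mouth to its back end. In the dock it stands 15 mm above the table
- igniter: the igniter itself; origin and axes as igniter_mouth
- dock: fixed orange dock block, 100 x 80 x 45 mm high; origin under its centre on the table; the igniter's hole, 23 mm across and 30 mm deep, is vertical at its centre. Dock and panel can be on either side of the table
- green_top (a point): green push button: round cap 26 mm across on a black round housing 42 mm across, one of four in a square 54 mm apart, colours in any place, on a fixed grey panel 125 x 125 x 30 mm high; this point is the centre of the cap's top, z is up, and it is pressed straight down, about 48 mm above the table when released
- yellow_top (a point): yellow push button: round cap 26 mm across on a black round housing 42 mm across, one of four in a square 54 mm apart, colours in any place, on a fixed grey panel 125 x 125 x 30 mm high; this point is the centre of the cap's top, z is up, and it is pressed straight down, about 48 mm above the table when released
- blue_top (a point): blue push button: round cap 26 mm across on a black round housing 42 mm across, one of four in a square 54 mm apart, colours in any place, on a fixed grey panel 125 x 125 x 30 mm high; this point is the centre of the cap's top, z is up, and it is pressed straight down, about 48 mm above the table when released
- red_top (a point): red push button: round cap 26 mm across on a black round housing 42 mm across, one of four in a square 54 mm apart, colours in any place, on a fixed grey panel 125 x 125 x 30 mm high; this point is the centre of the cap's top, z is up, and it is pressed straight down, about 48 mm above the table when released
- green (a joint): press depth of the green button in m: 0 released, 0.006 fully down (spring, about 1.5 N to start and 5 N fully down); springs back when let go; counts as pressed beyond 0.004 and as released below 0.002
- yellow (a joint): press depth of the yellow button in m: 0 released, 0.006 fully down (spring, about 1.5 N to start and 5 N fully down); springs back when let go; counts as pressed beyond 0.004 and as released below 0.002
- blue (a joint): press depth of the blue button in m: 0 released, 0.006 fully down (spring, about 1.5 N to start and 5 N fully down); springs back when let go; counts as pressed beyond 0.004 and as released below 0.002
- red (a joint): press depth of the red button in m: 0 released, 0.006 fully down (spring, about 1.5 N to start and 5 N fully down); springs back when let go; counts as pressed beyond 0.004 and as released below 0.002
- plug_tip (a point): tip of the steel glow plug on top of the engine: a fixed pin 7 mm across with a cone tip. z is the plug's axis, pointing out of the engine and up; it leans about 22 degrees (0.38 rad) from vertical, roughly towards the robot, and the lean direction varies with the engine's yaw (its fixed base plate is 110 x 90 mm, lying under it). Blue cooling fins, 52 mm across, lie below, their top 26 mm under the tip along the axis. Tip is about 115 mm above the table
- sleeve_top (a point): centre of the top face of the brass sleeve round the plug (outer diameter 26 mm, inner 9 mm). At rest it lies 14 mm below plug_tip along the plug's axis; it moves down the axis when pressed. The igniter's rim rests on this face, with the plug inside its bore
- sleeve (a joint): travel of the sleeve along the plug's axis, in m: 0 at rest, 0.010 at its stop. It pushes back with about 11 N at first, 13 to 14 N at most near 0.0015, then gives way with a snap (about 6 to 7 N near 0.0075) and rises again to about 16 N close to its stop. It springs back when the push falls under about 6 N. Snapped on: beyond 0.006
- engine: the fixed engine with its plug and sleeve, on an aluminium base plate 110 x 90 mm; origin under the plate's centre on the table; its blue cylinder leans towards its own -x
- wheel1: bystander: loose toy-car wheel lying flat, black tyre, white rim, 66 mm across, 26 mm high; origin under its centre
- wheel2: bystander: a second such wheel
- wheel3: bystander: a third such wheel
- shock1: bystander: loose small aluminium shock absorber lying along its x, 72 x 16 x 16 mm; origin under its centre
- shock2: bystander: a second such shock absorber
- driver: bystander: loose screwdriver with a green handle, 180 mm long, lying along its x
- fuel: bystander: loose white fuel bottle, red cap, 52 mm across, 110 mm high; origin under its centre
- dish: bystander: loose aluminium screw dish, 80 mm across, 22 mm high; origin under its centre
Mind the look-alikes: they are no part of the job. There is more than one size of the engine; the job needs the smallest. Of the things that look like the igniter, the smaller one is meant.

How it is judged:
On the way, in this order (a step that is already met when the one before it is completed fails the run):
1. the green button is pressed beyond 4 mm with the others released (value of joint green above 0.004 m and value of joint each of yellow, blue, red below 0.002 m), for 0.05 s.
2. the yellow button is pressed beyond 4 mm with the others released (value of joint yellow above 0.004 m and value of joint each of green, blue, red below 0.002 m), for 0.05 s.
3. the blue button is pressed beyond 4 mm with the others released (value of joint blue above 0.004 m and value of joint each of green, yellow, red below 0.002 m), for 0.05 s.
4. all buttons released, and the igniter, gripped, is lifted so that its centre is more than 125 mm above the table (height (world z) of igniter_center above 0.125 m and contact force between the fingers and igniter above 3 N and value of joint each of green, yellow, blue, red below 0.002 m), for 0.1 s.
5. the igniter is snapped on: gripped, square over the plug, sleeve beyond 6 mm (value of joint sleeve above 0.006 m and contact force between igniter and engine above 3 N and angle between the z axis of igniter_mouth and the z axis of plug_tip, either way round below 0.15 rad and distance between igniter_mouth and sleeve_top below 0.006 m and contact force between the fingers and igniter above 3 N), for 0.2 s.
At the end, for the whole second after the job is handed in: Gripped (over 3 N), the igniter's mouth is within 6 mm of the sleeve's top, its axis within 0.15 rad of the plug's, and it presses on the engine (over 3 N) with the sleeve more than 6 mm down, past its snap; all buttons are released (under 2 mm). This holds through the last second (all of step 5 and value of joint each of green, yellow, blue, red below 0.002 m); the arm keeps its last pose, push and grip.
It fails at once if the red button is pressed (beyond 3 mm) (value of joint red above 0.003 m).
It fails at once if two buttons are pressed together (value of joint each of green, yellow above 0.003 m or value of joint each of green, blue above 0.003 m or value of joint each of yellow, blue above 0.003 m).
It fails at once if a bystander is shifted by more than 30 mm (distance of any of wheel1, wheel2, wheel3, shock1, shock2, driver, fuel, dish from where it was at the start of the episode above 0.03 m).
It also fails if it takes over 51 s, if anything falls off the work surface, if the arm or the gripper's body presses on something with over 40 N, if the wrist force passes 120 N, or if a joint passes its speed limit or range.

## Working session

There is one attempt and no reset: what is moved stays moved. The work goes in short steps, each a Python script; the robot and the scene stay as the last script left them, time stands still between calls to the robot, and variables do not carry over. Pictures are saved under pics/ and viewed, about 8 in all and at most 12, crops included, and the job is handed in when it is done.

```bash
mkdir -p pics; python3 - <<'E'
from workcell import *
import cv2,numpy as np
for n in ["top","side"]:
    c=vision.read_camera(n); cv2.imwrite(f"pics/{n}0.png",c["frame"][:,:,::-1]); 
    print(n,c["intrinsics"].tolist(),np.round(c["view"],4).tolist())
    np.savez(f"{n}.npz",**c)
o=get_obs();print(o["time_s"],o["orientation"],o["position"],bot.tcp_to_tips)
E
```

```text
top [[478.3256787774043, 0.0, 321.6213891709846], [0.0, 478.3256787774043, 198.63965051952448], [0.0, 0.0, 1.0]] [[0.0155, -0.9998, 0.0081, -0.0643], [-0.9915, -0.0165, -0.1294, 0.5248], [0.1295, -0.006, -0.9916, 1.2849], [0.0, 0.0, 0.0, 1.0]]
side [[476.8190918772297, 0.0, 317.3149839233821], [0.0, 476.8190918772297, 202.19808937973457], [0.0, 0.0, 1.0]] [[-0.9855, -0.1693, 0.0136, 0.492], [-0.1131, 0.5946, -0.796, 0.1793], [0.1267, -0.786, -0.6051, 1.4129], [0.0, 0.0, 0.0, 1.0]]
0.1 [-0.13979482  0.69359251 -0.69274158  0.13962786] [ 0.24195784 -0.57582606  0.24765944] 0.017
```

View pics/top0.png

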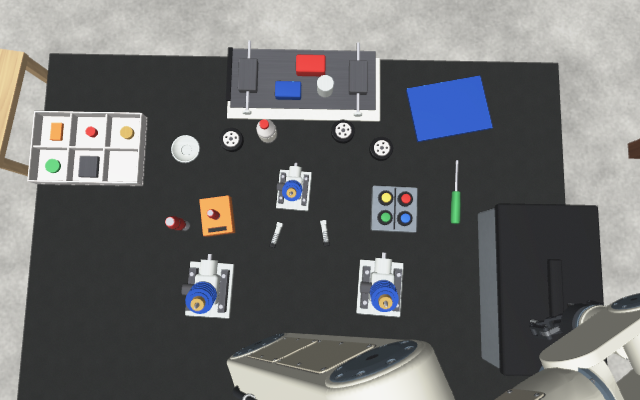

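View pics/side0.png

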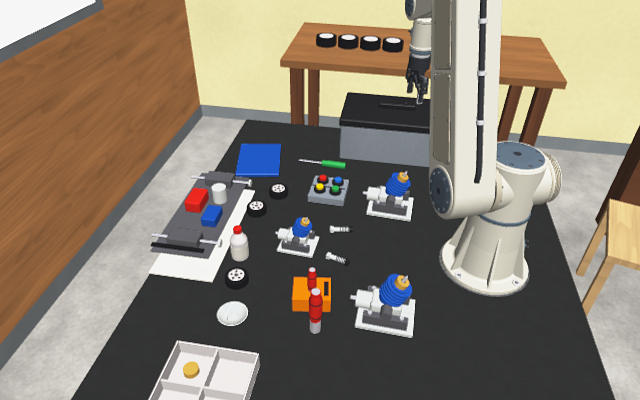

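The top view shows three engines at (293,188), (208,290) and (381,287). The small one at (293,188) fits, because its plate is visibly the smallest. There are two red sticks: one at (213,213) in the orange dock and one at (176,223) standing on the table, which is larger. The one in the dock fits. The panel is at (395,208): yellow upper left, red upper right, green lower left, blue lower right.

```bash
cat > h.py <<'E'
import numpy as np,cv2
def load(n): return dict(np.load(n+".npz"))
def ray(c,uv):
    K=c["intrinsics"];V=c["view"];R=V[:3,:3];o=-R.T@V[:3,3]
    d=R.T@np.linalg.solve(K,[uv[0],uv[1],1]);return o,d/np.linalg.norm(d)
def onz(c,uv,z): 
    o,d=ray(c,uv);return o+d*(z-o[2])/d[2]
def proj(c,p):
    q=c["view"][:3,:3]@np.asarray(p)+c["view"][:3,3];q=c["intrinsics"]@q;return q[:2]/q[2]
def tri(c1,u1,c2,u2):
    A=[];b=[]
    for c,u in((c1,u1),(c2,u2)):
        o,d=ray(c,u);P=np.eye(3)-np.outer(d,d);A.append(P);b.append(P@o)
    p=np.linalg.solve(A[0]+A[1],b[0]+b[1])
    return p,[np.linalg.norm(a@p-q) for a,q in zip(A,b)]
def blobs(c,lo,hi,box,mina=6):
    x0,y0,x1,y1=box
    m=cv2.inRange(cv2.cvtColor(c["frame"],cv2.COLOR_RGB2HSV)[y0:y1,x0:x1],lo,hi)
    n,_,s,ce=cv2.connectedComponentsWithStats(m)
    return [(int(s[i,4]),(ce[i]+[x0,y0]).round(1).tolist(),s[i,:4].tolist()) for i in range(1,n) if s[i,4]>=mina]
E
python3 - <<'E'
from h import *
t,s=load("top"),load("side")
for name,lo,hi in (("green",(50,80,60),(80,255,255)),("yellow",(24,100,100),(34,255,255)),("blue",(100,100,80),(120,255,255)),("red",(0,150,100),(8,255,255))):
    for c,bx,l in((t,(370,184,420,235),'t'),(s,(305,170,352,206),'s')):
        b=max(blobs(c,lo,hi,bx)); print(name,l,b,onz(c,b[1],.046 if l=='t' else .046).round(4))
for lab,lo,hi,bt,bs in (("brass",(12,80,90),(26,255,255),(278,165,312,215),(285,205,325,260)),("fins",(100,100,60),(125,255,255),(270,165,316,215),(285,205,325,260)),
   ("dock",(8,150,80),(20,255,255),(190,185,245,245),(285,270,335,315)),("ign",(0,100,40),(7,255,255),(200,195,240,235),(300,262,320,290)),("ign",(172,100,40),(180,255,255),(200,195,240,235),(300,262,320,290))):
    print(lab,blobs(t,lo,hi,bt),blobs(s,lo,hi,bs))
# plate
x0,y0,x1,y1=262,155,325,220
a=cv2.resize(t["frame"][150:245,160:325],None,fx=4.8,fy=4.8,interpolation=cv2.INTER_CUBIC)[:300]
a=cv2.resize(t["frame"][155:245,160:320],None,fx=3.75,fy=3.75,interpolation=cv2.INTER_CUBIC)
b=cv2.resize(s["frame"][205:340,275:345],(175,338),interpolation=cv2.INTER_CUBIC)
b2=cv2.resize(t["frame"][160:215,265:320],(240,240),interpolation=cv2.INTER_CUBIC)
b3=cv2.resize(s["frame"][205:260,270:325],(240,240),interpolation=cv2.INTER_CUBIC)
im=np.zeros((590,800,3),np.uint8);im[:338,:600]=a;im[:338,610:785]=b;im[345:585,:240]=b2;im[345:585,250:490]=b3
cv2.imwrite("pics/crop1.png",im[:,:,::-1])
E
```

```text
green t (79, [385.4, 216.7], [11, 28, 10, 10]) [ 0.4776 -0.2302  0.046 ]
green s (48, [334.9, 188.0], [26, 15, 8, 7]) [ 0.4786 -0.2305  0.046 ]
yellow t (79, [385.6, 197.3], [11, 9, 10, 10]) [ 0.5309 -0.2309  0.046 ]
yellow s (46, [319.4, 186.2], [11, 13, 8, 7]) [ 0.5324 -0.231   0.046 ]
blue t (88, [405.1, 217.9], [30, 29, 11, 11]) [ 0.4752 -0.2839  0.046 ]
blue s (49, [337.4, 179.2], [29, 6, 8, 7]) [ 0.4775 -0.2846  0.046 ]
red t (75, [405.6, 198.0], [31, 10, 10, 9]) [ 0.5299 -0.2857  0.046 ]
red s (43, [322.6, 177.3], [14, 4, 8, 7]) [ 0.5303 -0.2865  0.046 ]
brass [(60, [291.0, 192.0], [9, 23, 9, 10])] [(48, [304.3, 221.4], [16, 12, 8, 9])]
fins [(253, [291.8, 189.4], [12, 15, 20, 21])] [(245, [300.5, 228.2], [7, 12, 20, 20])]
dock [(1030, [217.0, 214.5], [9, 10, 36, 41])] [(578, [300.2, 294.5], [7, 7, 19, 35]), (339, [324.5, 292.5], [31, 7, 15, 35])]
ign [(54, [214.4, 214.9], [8, 15, 12, 9])] [(146, [311.5, 279.2], [7, 7, 10, 21])]
ign [] []
```

View pics/crop1.png

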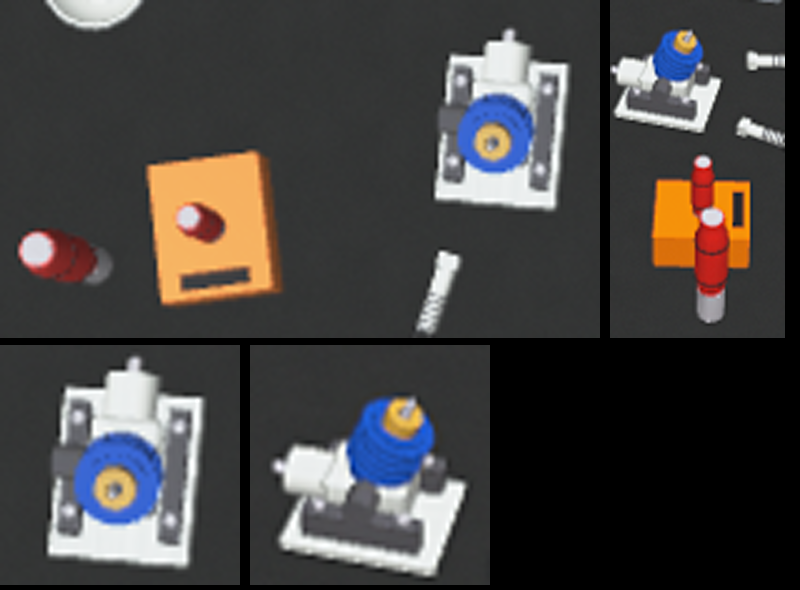

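The crop confirms both choices. The small engine at (293,188) has its brass sleeve at about (291,192), and the slim stick stands in the dock with its white end at about (210,213). The bigger stick beside the dock is a look-alike.

```bash
python3 - <<'E'
from h import *
from workcell import kinematics
t,s=load("top"),load("side")
pc=[onz(t,(265+x/4.364,160+y/4.364),.008) for x,y in((65,386),(203,397),(186,567),(48,556))]
print("plate",np.round(pc,4).tolist(),[np.linalg.norm(pc[i]-pc[(i+1)%4]).round(4) for i in range(4)])
d=(pc[2]-pc[1])+(pc[3]-pc[0]); w=(pc[0]-pc[1])+(pc[3]-pc[2])
print("lean az from x",np.arctan2(d[1],d[0]), "from y", np.arctan2(w[1],w[0])+np.pi/2,"centre",np.mean(pc,0))
p,r=tri(t,(291,192),s,(304.3,221.4));print("brass",p,r)
tt=(265+115/4.364,160+489/4.364); ss=(270+410/4.364,205+404/4.364);print("tip px",tt,ss,tri(t,tt,s,ss))
u=(160+188/3.75,155+218/3.75);v=(275+93/2.5,205+161/2.5)
print("ign top",u,v,tri(t,u,s,v),onz(t,u,.115))
D=[onz(t,(160+x/3.75,155+y/3.75),.045) for x,y in((147,166),(258,151),(274,291),(163,306))]
print("dock",np.mean(D,0),np.round(D,3).tolist())
u=(160+36/3.75,155+250/3.75);v=(275+101/2.5,205+217/2.5);print("big top",tri(t,u,s,v))
E
```

```text
plate [[0.388, 0.0576, 0.008], [0.3824, -0.0303, 0.008], [0.276, -0.0215, 0.008], [0.2815, 0.0654, 0.008]] [np.float64(0.088), np.float64(0.1068), np.float64(0.0871), np.float64(0.1068)]
lean az from x 3.063905360147652 from y 3.0782971290475407 centre [0.33196276 0.01778377 0.008     ]
brass [0.53448646 0.0253377  0.0972165 ] [np.float64(0.0006228750596626628), np.float64(0.0006228750596629996)]
tip px (291.3519706691109, 272.05316223648026) (363.9505041246563, 297.5756186984418) (array([ 0.32865182,  0.03488984, -0.18290085]), [np.float64(0.009349416218557952), np.float64(0.00934941621855801)])
ign top (210.13333333333333, 213.13333333333333) (312.2, 269.4) (array([0.47373015, 0.23113581, 0.11409486]), [np.float64(0.0007321674310152977), np.float64(0.000732167431015299)]) [0.47290905 0.23086805 0.115     ]
dock [0.47252095 0.23015015 0.045     ] [[0.517, 0.278, 0.045], [0.53, 0.198, 0.045], [0.428, 0.182, 0.045], [0.416, 0.262, 0.045]]
big top (array([0.44857968, 0.32641097, 0.13855495]), [np.float64(0.0011492707204423616), np.float64(0.0011492707204423013)])
```

```bash
cat >> h.py <<'E'
from scipy.spatial.transform import Rotation as Ro
def ori(ydir,zdir):
    y=np.asarray(ydir,float);y/=np.linalg.norm(y);z=np.asarray(zdir,float);z=z-y*(z@y);z/=np.linalg.norm(z)
    return Ro.from_matrix(np.c_[np.cross(y,z),y,z]).as_quat()
def wproj(c,p):
    q=c["view"][:3,:3]@np.asarray(p)+c["view"][:3,3];th=np.arctan2(np.hypot(q[0],q[1]),q[2]);a=np.arctan2(q[1],q[0]);K=c["intrinsics"]
    return np.array([K[0,2]+K[0,0]*th*np.cos(a),K[1,2]+K[1,1]*th*np.sin(a)])
def wray(c,uv):
    K=c["intrinsics"];m=(uv[0]-K[0,2])/K[0,0],(uv[1]-K[1,2])/K[1,1];th=np.hypot(*m);R=c["view"][:3,:3]
    d=np.array([np.sin(th)*m[0]/th,np.sin(th)*m[1]/th,np.cos(th)]);return -R.T@c["view"][:3,3],R.T@d
def wonz(c,uv,z):
    o,d=wray(c,uv);return o+d*(z-o[2])/d[2]
E
python3 - <<'E'
from h import *
from workcell import *
t,s=load("top"),load("side")
pc=[onz(t,(265+x/4.364,160+(y-345)/4.364),.008) for x,y in((65,386),(203,397),(186,567),(48,556))]
d=(pc[2]-pc[1])+(pc[3]-pc[0]); w=(pc[0]-pc[1])+(pc[3]-pc[2])
print("plate az",np.arctan2(d[1],d[0]),np.arctan2(w[1],w[0])+np.pi/2,"centre",np.mean(pc,0),[np.linalg.norm(pc[i]-pc[(i+1)%4]).round(4) for i in range(4)])
print("tip",tri(t,(291.35,193),s,(306.7,218.5)))
for z in([0,1,0],[0,-1,0],[1,0,0],[-1,0,0]): print(z,kinematics.solve_ik([.4776,-.2302,.16],ori([0,0,-1],z)))
q=Ro.from_quat(get_obs()["orientation"]).as_matrix();print(q.round(2).tolist())
hand.move_gripper(0,40)
zs=[[0,1,0],[0,-1,0],[1,0,0],[-1,0,0]]
js=[kinematics.solve_ik([.4776,-.2302,.16],ori([0,0,-1],z)) for z in zs]
k=min((i for i in range(4) if js[i] is not None),key=lambda i:abs(js[i][5]))
bot.reach([.4776,-.2302,.14],ori([0,0,-1],zs[k]))
c=vision.read_camera("wrist");np.savez("w1.npz",**c);cv2.imwrite("pics/w1.png",c["frame"][:,:,::-1])
o=get_obs();print(k,o["time_s"],o["position"],o["wrist_force"],o["gripper_width"])
print("cam",c["intrinsics"].tolist(),(-c["view"][:3,:3].T@c["view"][:3,3]))
for n,p in dict(green=(.478,-.2303),yellow=(.5315,-.231),blue=(.4762,-.2842),red=(.53,-.286)).items(): print(n,wproj(c,[*p,.048]))
E
```

```text
plate az 3.066036760581114 3.0779375688490718 centre [0.55241856 0.02286861 0.008     ] [np.float64(0.0899), np.float64(0.1115), np.float64(0.089), np.float64(0.1115)]
tip (array([0.52897215, 0.02362565, 0.10799537]), [np.float64(0.0007164029949171034), np.float64(0.000716402994916996)])
[0, 1, 0] [-4.51967974e-01  3.13220100e-01  1.91611556e+00 -4.44089210e-16
  9.12256998e-01 -2.02276430e+00]
[0, -1, 0] [-4.51967974e-01  3.13220100e-01  1.91611556e+00 -4.44089210e-16
  9.12256998e-01  1.11882835e+00]
[1, 0, 0] [-4.51967974e-01  3.13220100e-01  1.91611556e+00 -4.44089210e-16
  9.12256998e-01 -4.51967974e-01]
[-1, 0, 0] [-4.51967974e-01  3.13220100e-01  1.91611556e+00 -4.44089210e-16
  9.12256998e-01  2.68962468e+00]
[[-0.92, -0.0, 0.39], [-0.39, 0.0, -0.92], [-0.0, -1.0, -0.0]]
2 2.5083 [ 0.47767116 -0.23121492  0.14030465] [ 0.61046456 -0.24147266 -0.0807724 ] -0.00020522661070663392
cam [[309.70691628693146, 0.0, 320.5292041775101], [0.0, 309.70691628693146, 202.2074198541947], [0.0, 0.0, 1.0]] [ 0.47678772 -0.15473883  0.26691551]
green [321.7915613  210.65474756]
yellow [391.96326742 211.27623254]
blue [319.53831768 273.12444682]
red [384.49754177 273.87595492]
```

View pics/w1.png

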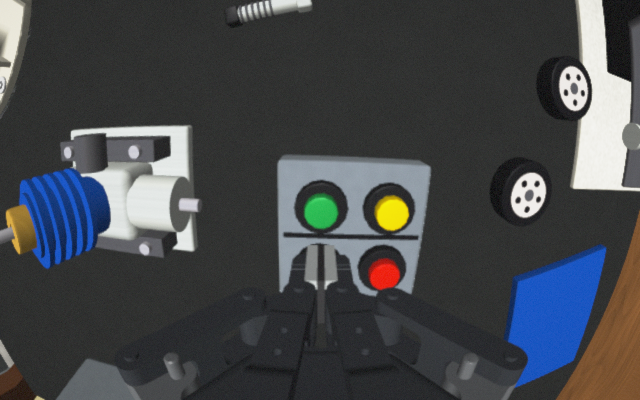

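The wrist view shows green at (321,212) and red at (383,274). My projections are (322,211) and (384,274), so they agree to about 1 mm. Next I press the buttons.

```bash
python3 - <<'E'
from h import *
from workcell import *
B=dict(green=(.478,-.2303),yellow=(.5315,-.231),blue=(.4762,-.2842))
for n,p in B.items():
    bot.servo_line([*p,.085],velocity=.12); bot.servo_line([*p,.067],velocity=.08)
    bot.dwell(.15);f0=get_obs()["wrist_force"][2];log=[]
    for z in np.arange(.063,.0555,-.001):
        bot.servo_line([*p,z],velocity=.02);bot.dwell(.1)
        o=get_obs();f=o["wrist_force"][2]-f0;log.append((round(o["position"][2],4),round(float(f),2)))
        if f>6.5: break
    bot.dwell(.1)
    bot.servo_line([*p,.085],velocity=.12)
    print(n,log,get_obs()["time_s"])
E
```

```text
green [(np.float64(0.0631), 2.45), (np.float64(0.0629), 14.74)] 4.8833
yellow [(np.float64(0.0631), 2.21), (np.float64(0.0629), 12.52)] 7.25
blue [(np.float64(0.0631), 2.85), (np.float64(0.0629), 13.57)] 9.8083
```

```bash
python3 - <<'E'
from h import *
from workcell import *
p=(.4762,-.2842)
def pr(l):
    bot.dwell(.1);o=get_obs();print(l,o["position"].round(4),o["wrist_force"].round(2))
pr("free")
for z in (.075,.071,.069,.067,.065,.064,.063,.0625):
    bot.servo_line([*p,z],velocity=.05);pr(z)
c=vision.read_camera("wrist");s=vision.read_camera("side")
bot.servo_line([*p,.085],velocity=.12);pr("up");print(get_obs()["time_s"])
s2=vision.read_camera("side")
cr=lambda x:cv2.resize(x["frame"][160:215,300:360],(390,357),interpolation=cv2.INTER_CUBIC)
cv2.imwrite("pics/p1.png",np.hstack([cr(s),cr(s2)])[:,:,::-1])
cv2.imwrite("pics/p2.png",cv2.resize(c["frame"][140:330,220:440],None,fx=3,fy=3)[:,:,::-1])
E
```

```text
free [ 0.4757 -0.2841  0.0843] [ 0.44 -0.1  -0.48]
0.075 [ 0.4761 -0.2841  0.0747] [-0.07  0.14  0.79]
0.071 [ 0.4762 -0.2842  0.071 ] [-0.2 -0.8 -0.4]
0.069 [ 0.4764 -0.2843  0.0691] [ 0.02 -0.61  0.45]
0.067 [ 0.4763 -0.2843  0.0671] [ 0.99 -0.6   2.27]
0.065 [ 0.4763 -0.2843  0.0651] [ 0.96 -1.08  3.87]
0.064 [ 0.4764 -0.2843  0.0641] [ 0.55 -0.82  4.75]
0.063 [ 0.4764 -0.2843  0.0631] [ 1.34 -0.29  4.92]
0.0625 [ 0.4764 -0.2843  0.063 ] [-0.86 -0.3   9.6 ]
up [ 0.4756 -0.2838  0.0842] [ 1.43  0.08 -0.36]
13.3417
```

The fine log shows contact at TCP z ≈ 0.069 and bottoming at 0.063. That is the full 6 mm with 5 N, so all three presses were complete and their baseline readings already included contact. Next I look closely at the engine on the way past, then go above the igniter.

```bash
python3 - <<'E'
from h import *
from workcell import *
d=ori([0,0,-1],[1,0,0])
bot.servo_line([.4762,-.2842,.18],velocity=.25)
hand.move_gripper(.05,60)
ims=[]
for i,(p) in enumerate([(.50,-.05,.21),(.50,.04,.21),(.473,.231,.20)]):
    bot.reach(p,d);bot.dwell(.1)
    c=vision.read_camera("wrist");np.savez(f"e{i}.npz",**c)
    print(i,get_obs()["time_s"],get_obs()["position"],(-c["view"][:3,:3].T@c["view"][:3,3]).round(3),"pred tip",wproj(c,[.529,.0236,.112]).round(1),"ign",wproj(c,[.4733,.231,.115]).round(1))
    g=[(.529,.0236,.108),(.529,.0236,.108),(.473,.231,.115)][i]
    u,v=np.clip(wproj(c,g).round().astype(int),[80,80],[560,320]);print("crop origin",u-80,v-80)
    ims.append(cv2.resize(c["frame"][v-80:v+80,u-80:u+80],(400,400),interpolation=cv2.INTER_CUBIC))
cv2.imwrite("pics/e.png",np.hstack(ims[:2])[:,:,::-1]);cv2.imwrite("pics/i.png",ims[2][:,:,::-1])
E
```

```text
0 15.55 [ 0.50004551 -0.05123569  0.20978192] [0.499 0.025 0.336] pred tip [361.8 110.4] ign [ 288.  -123.2]
crop origin 281 30
1 16.15 [0.50008472 0.03889349 0.20987867] [0.499 0.115 0.336] pred tip [358.3 227.9] ign [284.8 -40.3]
crop origin 278 146
2 17.0917 [0.47351214 0.22943982 0.20008519] [0.473 0.306 0.327] pred tip [372.6 391.1] ign [321.3 212.9]
crop origin 241 133
```

View pics/e.png

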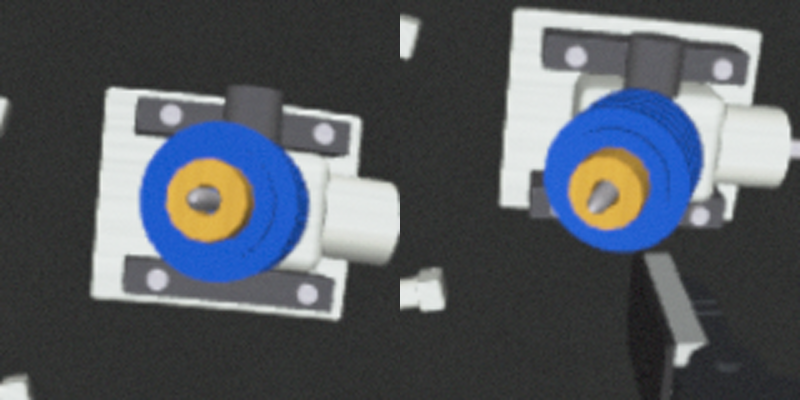

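View pics/i.png

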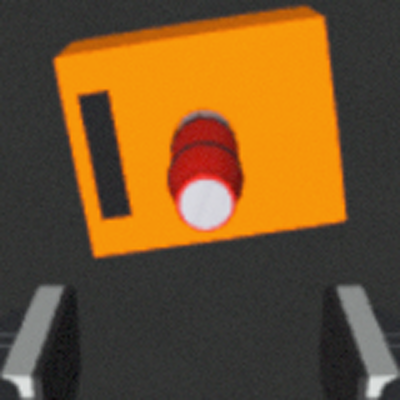

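```bash
python3 - <<'E'
from h import *
e=[load(f"e{i}") for i in range(3)]
def wtri(u0,u1):
    A=0;b=0;R=[]
    for c,u in zip(e,(u0,u1)):
        o,d=wray(c,u);P=np.eye(3)-np.outer(d,d);A=A+P;b=b+P@o;R.append((P,o))
    p=np.linalg.solve(A,b);return p,[np.linalg.norm(P@(p-o)).round(4) for P,o in R]
T,r=wtri((358.2,109.2),(354.4,230));print("tip",T,r)
S,r2=wtri((364.2,110),(360.8,222));print("sleeve",S,r2)
a=T-S;print("sep",np.linalg.norm(a),a/np.linalg.norm(a),"lean",np.arccos(a[2]/np.linalg.norm(a)),"az",np.arctan2(a[1],a[0]))
for i,(lx,ly,cs) in enumerate([(281,30,[(107,88),(360,118),(340,320),(92,297)])]):
    P=[wonz(e[i],(lx+x/2.5,ly+y/2.5),.008) for x,y in cs]
    d=(P[0]-P[1])+(P[3]-P[2]);print("plate",np.mean(P,0),"az",np.arctan2(d[1],d[0]),[np.linalg.norm(P[j]-P[(j+1)%4]).round(4) for j in range(4)])
print("ign top",wonz(e[2],(323.4,214.2),.115))
print([ (b[0],b[1]) for b in blobs(e[0],(15,100,90),(26,255,255),(320,70,420,150),30)],[ (b[0],b[1]) for b in blobs(e[1],(15,100,90),(26,255,255),(320,180,420,270),30)])
E
```

```text
tip [0.52544034 0.0244298  0.11834276] [np.float64(0.0002), np.float64(0.0002)]
sleeve [0.53247071 0.02387209 0.09996766] [np.float64(0.0), np.float64(0.0)]
sep 0.01968200421413117 [-0.35719774  0.0283362   0.93359886] lean 0.3664676957237671 az 3.062429256576071
plate [0.55436865 0.02190474 0.008     ] az 3.067094475006554 [np.float64(0.1093), np.float64(0.09), np.float64(0.1099), np.float64(0.0894)]
ign top [0.47485037 0.23003262 0.115     ]
[(744, [364.6, 109.8])] [(645, [361.7, 220.4])]
```

Both methods give the same plug axis: lean 0.37 to 0.38, azimuth 3.065, and the plate measures 110 x 90. The igniter top is at (0.4749, 0.2300), against (0.4729, 0.2309) before. Next I grip and lift it.

```bash
python3 - <<'E'
from h import *
from workcell import *
p=[.474,.2302]
bot.servo_line([*p,.12],velocity=.15);bot.servo_line([*p,.074],velocity=.08);bot.dwell(.1)
print(get_obs()["position"],get_obs()["wrist_force"])
hand.move_gripper(0,90);o=get_obs();print("grip",o["gripper_width"],o["position"],o["wrist_force"],o["time_s"])
bot.servo_line([*p,.20],velocity=.12);bot.dwell(.2)
o=get_obs();print(o["gripper_width"],o["position"],o["wrist_force"],o["time_s"])
ims=[]
for n in("wrist","side","top"):
    c=vision.read_camera(n);np.savez(f"l_{n}.npz",**c)
    f=wproj if n=="wrist" else proj
    m=np.array(o["position"])+[0,0,-.059];u,v=f(c,m);print(n,"pred mouth",f(c,m).round(1),"back",f(c,m+[0,0,.1]).round(1))
    u,v=np.clip([int(u),int(v)],[50,50],[590,350]);print("org",u-50,v-50)
    ims.append(cv2.resize(c["frame"][v-50:v+50,u-50:u+50],(400,400),interpolation=cv2.INTER_CUBIC))
cv2.imwrite("pics/l.png",np.hstack(ims[:2])[:,:,::-1])
E
```

```text
[0.47438474 0.23039554 0.07446097] [-0.72873234 -0.78217241  0.78389689]
grip 0.02208113560528214 [0.47424565 0.23034725 0.07461705] [-0.50599442 -0.13263848  4.15805287] 18.9667
0.021985754734276053 [0.47370316 0.23004846 0.19934003] [ 0.12620057 -0.34018166 -1.64389494] 20.3667
wrist pred mouth [321.8 228.6] back [322.8 333.3]
org 271 178
side pred mouth [312.6 261.8] back [313.  231.8]
org 262 211
top pred mouth [208.2 211.8] back [198.4 207.4]
org 158 161
```

View pics/l.png

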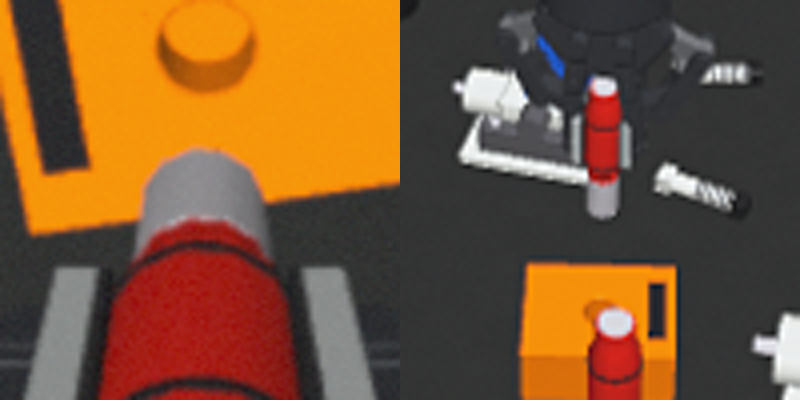

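The lifted igniter sits upright and centred in the pads, and both ends in the side view match my predictions within about 1 px. Next I move in line above the plug and check.

```bash
cat >> h.py <<'E'
L,AZ=.38,3.066
a=np.array([np.sin(L)*np.cos(AZ),np.sin(L)*np.sin(AZ),np.cos(L)])
tip=np.array([.52664,.0243,.115]); OFF=.059
Q=ori(-a,[1,0,0])
E
python3 - <<'E'
from h import *
from workcell import *
c=load("l_wrist");m=np.array([.4737,.23005,.14034]);print("rim edge pred",wproj(c,m+[0,.01,0]).round(1),"seen 321.8 215.5")
bot.reach(tip+a*(.06+OFF),Q)
bot.servo_line(tip+a*(.012+OFF),velocity=.1);bot.dwell(.15)
o=get_obs();P=o["position"];R=Ro.from_quat(o["orientation"]).as_matrix();m=P+R[:,1]*OFF
print(o["time_s"],"mouth-tip: along",(m-tip)@a,"lateral",((m-tip)-a*((m-tip)@a)).round(4),"ang",np.arccos(-R[:,1]@a),o["wrist_force"])
ims=[]
for n in("wrist","side","top"):
    c=vision.read_camera(n);np.savez(f"h_{n}.npz",**c);f=wproj if n=="wrist" else proj
    print(n,"mouth",f(c,m).round(1),"tip",f(c,tip).round(1),"sleeve",f(c,tip-.014*a).round(1))
    u,v=f(c,tip);h=40 if n!="wrist" else 60;u,v=np.clip([int(u),int(v)],[h,h],[640-h,400-h]);print("org",u-h,v-h,400/2/h)
    ims.append(cv2.resize(c["frame"][v-h:v+h,u-h:u+h],(400,400),interpolation=cv2.INTER_CUBIC))
cv2.imwrite("pics/h.png",np.hstack(ims[:2])[:,:,::-1]);cv2.imwrite("pics/htop.png",ims[2][:,:,::-1])
E
```

```text
rim edge pred [321.8 214.1] seen 321.8 215.5
22.1333 mouth-tip: along 0.012482000129920835 lateral [0.0005 0.0002 0.0002] ang 0.0010226719073137696 [ 0.4259334  -0.51430141 -0.803434  ]
wrist mouth [321.  228.5] tip [320.1 221.9] sleeve [320.1 215. ]
org 260 161 3.3333333333333335
side mouth [308.5 213.9] tip [307.2 216.8] sleeve [305.5 220. ]
org 267 176 5.0
top mouth [290.4 194.7] tip [290.9 193.8] sleeve [291.4 192.5]
org 250 153 5.0
```

View pics/h.png

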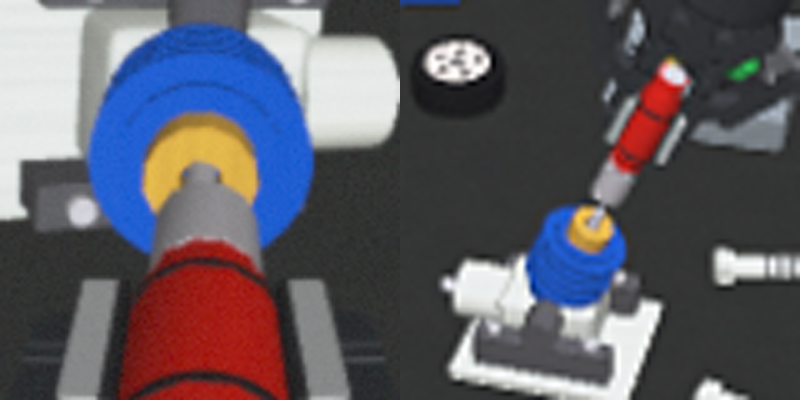

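The view shows the igniter in line: stick axis, plug and sleeve are collinear in both views to within about 1 mm. Next I press.

```bash
python3 - <<'E'
from h import *
from workcell import *
bot.dwell(.1);f0=get_obs()["wrist_force"]
def rd(s):
    o=get_obs();R=Ro.from_quat(o["orientation"]).as_matrix();m=o["position"]+R[:,1]*OFF
    f=o["wrist_force"]-f0;fa=f@a;print(round(s,4),"mouth",((m-tip)@a).round(4),"F",fa.round(1),"lat",(f-fa*a).round(1),"w",o["gripper_width"].round(4),o["time_s"]);return fa
for s in [.002,-.004,-.009,-.0115]+list(np.arange(-.013,-.0285,-.0015)):
    bot.servo_line(tip+a*(s+OFF),Q,velocity=.05 if s>-.01 else .02);bot.dwell(.06)
    fa=rd(s)
    if s>-.0085 and fa>6: print("early contact");break
    if fa>22: break
E
```

```text
Traceback (most recent call last):
AttributeError: 'float' object has no attribute 'round'
```

```bash
python3 - <<'E'
from h import *
from workcell import *
bot.dwell(.1);f0=get_obs()["wrist_force"];print(f0)
def rd(s):
    o=get_obs();R=Ro.from_quat(o["orientation"]).as_matrix();m=o["position"]+R[:,1]*OFF
    f=o["wrist_force"]-f0;fa=f@a;print(round(s,4),"mouth",round((m-tip)@a,4),"F",round(fa,1),"lat",np.round(f-fa*a,1),"w",round(o["gripper_width"],4),o["time_s"]);return fa
for s in [-.004,-.009,-.0115]+list(np.arange(-.013,-.0285,-.0015)):
    bot.servo_line(tip+a*(s+OFF),Q,velocity=.05 if s>-.01 else .02);bot.dwell(.06)
    fa=rd(s)
    if s>-.0085 and fa>6: print("early contact");break
    if fa>22: break
E
```

```text
[-0.3932548  -0.21651382 -1.15239615]
-0.004 mouth -0.0042 F 0.3 lat [-0.1 -1.9  0. ] w 0.0224 23.2167
-0.009 mouth -0.0091 F -0.3 lat [0.3 1.3 0.1] w 0.0221 23.525
-0.0115 mouth -0.0115 F -0.3 lat [ 0.2 -0.9  0.1] w 0.022 23.8583
-0.013 mouth -0.0128 F 5.7 lat [-0.2  1.1 -0.1] w 0.0221 24.1667
-0.0145 mouth -0.0141 F 11.7 lat [-0.8  1.5 -0.4] w 0.0222 24.475
-0.016 mouth -0.0156 F 10.9 lat [-1.2  0.  -0.5] w 0.0221 24.7833
-0.0175 mouth -0.0172 F 9.4 lat [-0.3  0.2 -0.1] w 0.0219 25.0917
-0.019 mouth -0.0188 F 6.3 lat [-0.  1. -0.] w 0.0223 25.4
-0.0205 mouth -0.0205 F 6.0 lat [0.5 0.6 0.2] w 0.0225 25.7083
-0.022 mouth -0.022 F 8.5 lat [0.4 0.9 0.1] w 0.0218 26.0167
-0.0235 mouth -0.0229 F 21.6 lat [-1.4  0.2 -0.6] w 0.0221 26.325
-0.025 mouth -0.0232 F 49.8 lat [-6.   1.1 -2.4] w 0.0223 26.6333
```

The force curve shows the rise to about 12 N, the snap down to 6 N and then the stop, all as specified. The last step pushed harder than needed, so I ease off to a moderate hold and verify.

```bash
python3 - <<'E'
from h import *
from workcell import *
f0=np.array([-.39,-.22,-1.15])
def rd(s):
    o=get_obs();R=Ro.from_quat(o["orientation"]).as_matrix();m=o["position"]+R[:,1]*OFF
    f=o["wrist_force"]-f0;print(round(s,4),"mouth",round((m-tip)@a,4),"F",round(f@a,1),"ang",round(float(np.arccos(-R[:,1]@a)),3),"w",round(o["gripper_width"],4),o["time_s"])
for s in(-.0242,-.0236): bot.servo_line(tip+a*(s+OFF),Q,velocity=.02);bot.dwell(.15);rd(s)
bot.dwell(.5);rd(s)
ims=[]
for n in("wrist","side"):
    c=vision.read_camera(n);f=wproj if n=="wrist" else proj
    u,v=f(c,tip);h=40 if n!="wrist" else 60;u,v=int(u),int(v)
    ims.append(cv2.resize(c["frame"][v-h:v+h,u-h:u+h],(400,400),interpolation=cv2.INTER_CUBIC))
cv2.imwrite("pics/f.png",np.hstack(ims)[:,:,::-1])
E
```

```text
-0.0242 mouth -0.0231 F 34.1 ang 0.001 w 0.0223 27.0333
-0.0236 mouth -0.0229 F 23.3 ang 0.001 w 0.0221 27.4333
-0.0236 mouth -0.0229 F 22.1 ang 0.001 w 0.022 27.9333
```

View pics/f.png

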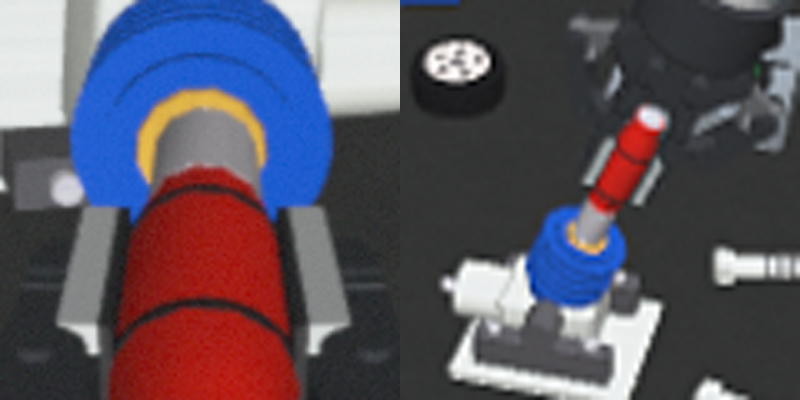

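The picture shows the igniter's rim seated centrally on the brass sleeve, which is pushed down close to the fins. It is held straight at a steady 22 N. I hand in now.

```bash
python3 -c "
from workcell import *
hand_in()"
```

```text
the job is handed in; nothing more can be done
```

I pressed green, then yellow, then blue, lifted the igniter out of the dock, and snapped it onto the smallest engine's plug. I handed in at about 28 s of the 51 s allowed, with the igniter still gripped and pressed; no verdict was reported.

- **Buttons:** A second, slower press of blue showed contact at TCP z ≈ 0.069 and a stop at 0.063, which is the full 6 mm at about 5 N. All three first presses reached that same stop, but I logged finely only on blue. The cap or fingertip height came out about 4 mm higher than the nominal 48 mm, so the first presses were zeroed while already touching. I did not touch red.
- **Snap:** Force rose to about 12 N, fell to 6 N, then rose at the stop, as described. The rim travelled about 10 mm past first contact.
- **Final hold:** The push was steady at about 22 N, with the tool axis within 0.001 rad of the estimated plug axis. The last picture shows the rim centred on the sleeve.
- **Excess force:** One step pushed to about 50 N against the sleeve's stop before I eased off. That is under the 120 N wrist limit. The 40 N limit is for the arm and gripper body, and only the held igniter was pressing.
- **Bystanders:** The wheel and shocks visible in the last view looked unmoved. I did not measure the bystanders again.

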